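Lock the kiln burner's air shutter with its jam nut

TASK

The red air-shutter disc of the upright kiln burner is already set. Run the four-spoked brass jam nut down its thread (clockwise seen from above) until it meets the disc and tighten it firmly by hand feel, so that it stays locked when you let go; do not force it, and leave the pots, props and jar round the burner where they are.

Things in the scene. Friction and masses are not known exactly. Their poses are not given: they have to be found in the camera images.
- burner: Upright grey gas burner bolted to the table: 160 x 160 x 12 mm base plate, body of 42 mm radius, on top a vertical steel threaded stud 35 mm in diameter that ends 185 mm above the table. Origin: centre of the underside, on the stud's axis; +x along the brass inlet pipe, low (34 mm) and 95 mm long. Fixed. Round it, from 45 to 81 mm off the axis, all is free from the spokes down to 50 mm.
- stud_top (a point): Centre of the top end of the threaded stud, on its axis, 185 mm above the table. Under the jam nut the stud carries the red air-shutter disc (90 mm across, 8 mm thick), which is fixed; the nut must be locked against its top face, which lies 4 to 13 mm below the nut's underside at the start: different each time and not reported, so find it by feel or by eye.
- nut_axis (a point): Centre of the brass hexagonal jam nut on the stud, half-way up it (22 mm high, 60 mm across, about 0.8 kg), 161 mm above the table at the start; it sinks as it runs down. At this height four level steel spokes, 12 mm thick, stand out at 90 degrees to one another and end in 18 mm balls centred 90 mm from the axis. It can turn full circles.
- spoke_tip (a point): Centre of the red ball at the end of one spoke, 90 mm from the stud's axis (the other three balls are black). Seen from the stud's axis it shows the way that the spoke points.
- nut (a joint): Turn of the jam nut in rad, 0 at the start, growing clockwise seen from above, which runs it down 12 mm a turn (1.91 mm per rad). Running free takes about 2 N of sideways push on a spoke 70 mm from the axis. On the disc it stiffens and stops within about 0.4 to 1 rad; about 12 N of push there makes it firmly tight and it stays so. Over 30 N is forcing it.
- prop_a: Loose sand-yellow kiln prop, 45 x 45 x 75 mm, standing near the burner; leave it. Origin: centre of the underside.
- prop_b: A second such loose kiln prop, 45 x 45 x 75 mm; leave it. Origin: centre of the underside.
- cup: Loose terracotta cup, 72 mm across, 80 mm high; leave it. Origin: centre of the underside.
- bowl: Loose white bowl, 120 mm across, 55 mm high; leave it. Origin: centre of the underside.
- jar: Loose amber glass glaze jar with a blue cap, 60 mm across, 85 mm high; leave it. Origin: centre of the underside.
Mind the look-alikes: they are no part of the job. What is meant by the burner is not brown or green, and is the larger of those in its own colour.

How it is judged:
By the outcome, as a careful person would: the job done as asked, in the order asked, and still so for the second after the job is handed in, with the robot touching nothing.
It also fails if it takes over 56 s, if anything falls off the work surface, if the arm or the gripper's body presses on something with over 40 N, if the wrist force passes 120 N, or if a joint passes its speed limit or range.

ROBOT

A 6-joint arm with a two-finger parallel gripper is mounted at the origin on the work surface. World frame = base frame: x ahead of the robot, y to its left, z up, the work surface at z = 0. Lengths are in m, angles in rad, forces in N, time in s.
With the tool pointing down it reaches from about 0.3 to 0.825 m from the base axis. Payload 5.4 kg.
Tool frame: the origin (TCP) lies at the very end of the fingers, on their centre line; the grasp point (between the pads) lies 19 mm behind it; z points along the fingers, y is the line along which they close (so a half turn about z gives the same grasp; the last joint's range is limited). The gripper opens to 92 mm and grips with 3 to 60 N. Pads are 20 mm wide; open, the fingers measure 128 mm over their backs; the gripper's body (75 mm by 189 mm) begins 69 mm behind the grasp point.
Start: joints at [0.988, 0.158, 1.597, -0, 1.386, -0.21], TCP at [0.209, 0.535, 0.215] pointing down, gripper open.
Joint ranges: [-2.91, 2.91], [-0.94, 2.29], [0.18, 2.7], [-1.29, 4.43], [0.17, 2.64], [-3, 3]. Speed limits (rad/s): [2.57, 2.57, 3.14, 3.14, 3.14, 3.14].

INTERFACE

Orientations are given as a unit quaternion [x, y, z, w].
In Python, from plant import sensors, viewer, workorder gives the robot as it stands.
- The arm moves only by the shell command python3 -m pendant 'ROWS' [FORCE]. ROWS is JSON, a list of rows, each a list of 3 entries, a list of its own where there are three numbers: the turn, a rotation vector about the tool's x, y, z in degrees, then the shift along the tool's x, y, z in mm, then the opening in per cent of the stroke, from 0 (shut) to 100 (fully open). A call has 1 to 10 rows; each row shifts and turns the commanded pose from where the row before left it, along the tool's axes as they then stand; what a row does not reach is not made up. A row lasts 1/8 s, in which the tool goes at most 62.5 mm and 10.7 degrees, less where a joint would pass 70% of its speed; a pose out of reach is approached as far as the arm can. A call with a gripper value outside its range is refused whole. The fingers move at their own pace and stop on an object; FORCE is the grip in N (left out, the last holds). Time passes only in rows, so rows that do not move let the fingers close. It gives the time, the measured TCP pose, the force, the opening and the grip force at its end, in the units of the state.
- sensors.read_state(): the state, without advancing time (a new reading comes with each control period).
- viewer.get_image(name): name is "side" or "top" or "wrist"; returns a dict with "pixels" (420x560x3 uint8, red, green, blue), "mtx" (3x3 intrinsics, pixels), "rvec" (rotation vector, rad) and "tvec" (3), from world to camera coordinates, as OpenCV has them; the wrist camera has in their place "mount" (4x4, takes a point from camera to tool coordinates, whose origin is the TCP and whose axes are the flange's). Camera axes: x right, y down, z forward; pixel columns grow to the right and rows downward; lengths in m; the calibration is good to about 2 mm. A picture is of the moment at which its call begins: read the wrist's pose just before it. There is no depth.
- workorder.finish_job(): hands the job in; it is judged then, once.
The state is a dict: "clock": time; "joints": joint angles; "joint_vel": joint speeds; "effort": joint torques, N m; "eef_pos": TCP position; "tool_rot": TCP orientation; "contact_force": force on the tool from outside, world axes, zero at the start; "moment": the same for the moment, N m; "opening": opening from 0.0 (shut) to 1.0 (fully open); "grip_force": force on a finger pad.
Only numpy, scipy, OpenCV 4.12 (cv2) and the standard library are available. Lean on these libraries where they do the work, as an engineer would, in place of code of your own. Each camera call takes 0.05 s, during which the arm holds its last target. There are 200 camera calls.

## Working session

There is one attempt and no reset: what is moved stays moved. The work goes in short steps, Python scripts to look and compute and a shell command to move; the robot and the scene stay as the last step left them, time stands still between calls to the robot, and variables do not carry over. Pictures are saved under pics/ and viewed, at most 10 in all, crops included, and the job is handed in when it is done.

```bash
ls; mkdir -p pics; python3 - <<'E'
from plant import sensors, viewer
import cv2, numpy as np, pickle
print(sensors.read_state())
for n in ("top","side"):
    im=viewer.get_image(n); pickle.dump(im,open(f"{n}.pkl","wb"))
    cv2.imwrite(f"pics/{n}0.png",im["pixels"][:,:,::-1])
    R=cv2.Rodrigues(np.array(im["rvec"]))[0]; print(n,(-R.T@np.array(im["tvec"]).ravel()),R[2],im["mtx"])
E
```

```text
pics
{'clock': 0.0, 'joints': array([ 9.87879122e-01,  1.59064249e-01,  1.59825284e+00, -4.01440309e-05,
        1.38617432e+00, -2.10082955e-01]), 'joint_vel': array([1.77469038e-03, 3.23049288e-04, 2.56635831e-04, 9.51974069e-04,
       1.58962371e-03, 2.44964926e-05]), 'effort': array([ 3.95784218e-05, -3.85577488e+01, -3.22109056e+01,  7.00734369e-02,
        3.79131292e-02, -1.18269650e-04]), 'eef_pos': array([0.2091126 , 0.53494566, 0.21360006]), 'tool_rot': array([ 1.85335569e-01,  9.82674832e-01, -8.83343014e-04, -3.48445926e-04]), 'contact_force': array([-0.45270641, -0.21364624,  0.57110867]), 'moment': array([-0.04597292,  0.00043728, -0.01010367]), 'grip_force': 0.0, 'opening': 1.0026274724332709}
top [ 0.47414274 -0.02744033  1.061908  ] [ 0.12818697 -0.00146791 -0.99174893] [[404.6394125    0.         285.10983833]
 [  0.         404.6394125  209.4075756 ]
 [  0.           0.           1.        ]]
side [0.42605054 0.50100408 0.71006386] [ 0.17139997 -0.64241556 -0.74694331] [[415.20670921   0.         283.09834406]
 [  0.         415.20670921 212.51404546]
 [  0.           0.           1.        ]]
```

View pics/top0.png

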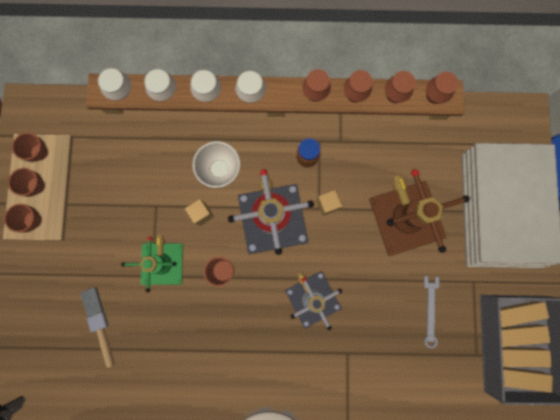

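View pics/side0.png

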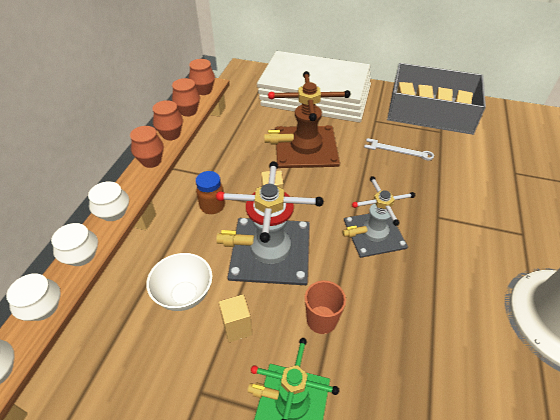

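Candidates in the top view are large grey (271,211), small grey (316,302), brown (428,210) and green (150,264). I choose the large grey one with the red disc. Next I measure it and check a close crop.

```bash
cat > h.py <<'E'
import numpy as np, cv2, pickle
def ray(im,uv):
    R=cv2.Rodrigues(np.array(im["rvec"]))[0]; t=np.array(im["tvec"]).ravel()
    return -R.T@t, R.T@(np.linalg.inv(im["mtx"])@[uv[0],uv[1],1])
def onz(im,uv,z):
    c,d=ray(im,uv); return c+d*(z-c[2])/d[2]
def proj(im,P): return cv2.projectPoints(np.array([P],float),np.array(im["rvec"]),np.array(im["tvec"]),im["mtx"],None)[0].ravel()
E
python3 - <<'E'
from h import *
t=pickle.load(open("top.pkl","rb")); s=pickle.load(open("side.pkl","rb"))
def blobs(im,box,f):
    x0,y0,x1,y1=box; p=im["pixels"][y0:y1,x0:x1]; hsv=cv2.cvtColor(p,cv2.COLOR_RGB2HSV)
    m=f(hsv).astype(np.uint8); n,l,st,c=cv2.connectedComponentsWithStats(m)
    return [(c[i]+[x0,y0],st[i,4]) for i in range(1,n) if st[i,4]>12]
red=lambda h:((h[...,0]<6)|(h[...,0]>174))&(h[...,1]>170)&(h[...,2]>80)
blk=lambda h:(h[...,2]<45)
print("top red",blobs(t,(225,160,325,260),red)); print("top blk",blobs(t,(225,160,325,260),blk))
print("side red",blobs(s,(205,150,335,250),red)); print("side blk",blobs(s,(205,150,335,250),blk))
for n,uv,z in (("red",(264,172),.161),("bl",(231,218),.161),("br",(310,204),.161),("bb",(278,251),.161),("stud",(271,211),.185),("bowl",(216,165),.03),("jar",(309,149),.085),("propR",(330,202),.075),("propL",(197,211),.075),("cup",(219,271),.08)):
    print(n,onz(t,uv,z).round(3))
a=cv2.resize(t["pixels"][155:265,215:345],None,fx=4,fy=4,interpolation=cv2.INTER_CUBIC)
cv2.imwrite("pics/crop1.png",a[:,:,::-1])
E
```

```text
top red [(array([263.13043478, 171.52173913]), np.int32(23)), (array([279.92727273, 198.81818182]), np.int32(55)), (array([257.8 , 202.86]), np.int32(50)), (array([283.8 , 221.05]), np.int32(60)), (array([261.57142857, 224.92857143]), np.int32(56))]
top blk [(array([310.57142857, 203.64285714]), np.int32(14)), (array([230.42857143, 218.35714286]), np.int32(14)), (array([278.27777778, 250.72222222]), np.int32(18))]
side red [(array([219.57377049, 195.59016393]), np.int32(61)), (array([253.19900498, 212.93532338]), np.int32(201)), (array([282.55230126, 214.9623431 ]), np.int32(239))]
side blk [(array([273.5, 163.9]), np.int32(30)), (array([318.74074074, 201.2037037 ]), np.int32(54)), (array([264.33783784, 237.06756757]), np.int32(74))]
red [0.675 0.021 0.161]
bl [0.569 0.092 0.161]
br [ 0.604 -0.085  0.161]
bb [ 0.497 -0.015  0.161]
stud [0.583 0.002 0.185]
bowl [0.721 0.153 0.03 ]
jar [ 0.753 -0.086  0.085]
propR [ 0.622 -0.139  0.075]
propL [0.594 0.187 0.075]
cup [0.449 0.127 0.08 ]
```

View pics/crop1.png

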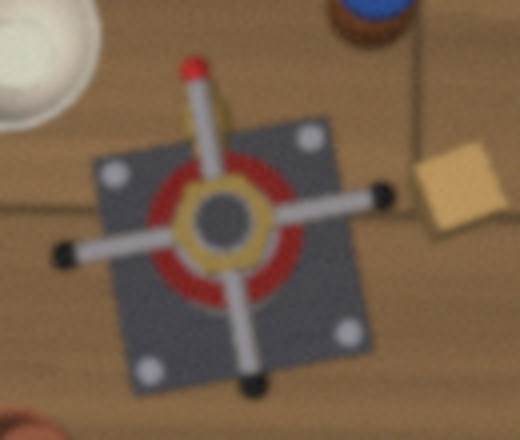

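The crop confirms the large grey burner with the red disc. Its axis is near (0.585, 0.003), and the balls sit about 91 mm out at 161 mm height, with the red spoke at 11°. I'll straddle the near spoke (191°) with a slightly open gripper and orbit it. First I move above it.

```bash
python3 -m pendant '[[[0,0,0],[0,0,-40],60],[[0,0,0],[-48,-40,0],60],[[0,0,0],[-48,-40,0],60],[[0,0,0],[-48,-40,0],60],[[0,0,0],[-48,-40,0],60],[[0,0,0],[-48,-40,0],60],[[0,0,0],[-48,-40,0],60],[[0,0,0],[-48,-40,0],60],[[0,0,0],[-48,-40,0],60],[[0,0,0],[-48,-40,0],60]]' 60
python3 -m pendant '[[[0,0,0],[-24,-20,0],60],[[0,0,-8.2],[0,0,0],60],[[0,0,-8.2],[0,0,0],40],[[0,0,-8.2],[0,0,0],40],[[0,0,-8.2],[0,0,0],40],[[0,0,0],[0,0,0],40],[[0,0,0],[0,0,0],40]]'
python3 - <<'E'
from h import *
from plant import sensors, viewer
from scipy.spatial.transform import Rotation as Ro
s=sensors.read_state(); im=viewer.get_image("wrist"); pickle.dump((s,im),open("w1.pkl","wb"))
print(s["eef_pos"],s["joints"],Ro.from_quat(s["tool_rot"]).as_matrix().round(4),s["clock"]); print(im["mtx"],im["mount"])
cv2.imwrite("pics/w1.png",im["pixels"][:,:,::-1])
E
```

```text
clock: 1.35
eef_pos: [0.4811, 0.0409, 0.2544]
tool_rot: [0.185, 0.983, 0.0, -0.0]
contact_force: [-0.0, 0.5, -0.7]
opening: 0.601
grip_force: 0.0
clock: 2.22
eef_pos: [0.4956, 0.0156, 0.2544]
tool_rot: [-0.099, 0.995, 0.0, -0.0]
contact_force: [-0.0, 0.6, 0.4]
opening: 0.4
grip_force: 0.0
[0.49556355 0.0155518  0.2543788 ] [-2.12866578e-01 -7.55659897e-02  1.75974214e+00 -1.60807797e-05
  1.45787663e+00 -1.98102168e+00] [[-9.806e-01 -1.961e-01 -5.000e-04]
 [-1.961e-01  9.806e-01  1.000e-04]
 [ 4.000e-04  2.000e-04 -1.000e+00]] 2.225
[[340.24945185   0.         281.48844464]
 [  0.         340.24945185 211.0605697 ]
 [  0.           0.           1.        ]] [[-2.58700197e-04 -9.72462517e-01 -2.33059188e-01  6.53083667e-02]
 [ 9.99999966e-01 -2.61330754e-04 -1.95908420e-05  5.01331961e-05]
 [-4.18541738e-05 -2.33059185e-01  9.72462552e-01 -1.70614418e-01]
 [ 0.00000000e+00  0.00000000e+00  0.00000000e+00  1.00000000e+00]]
```

View pics/w1.png

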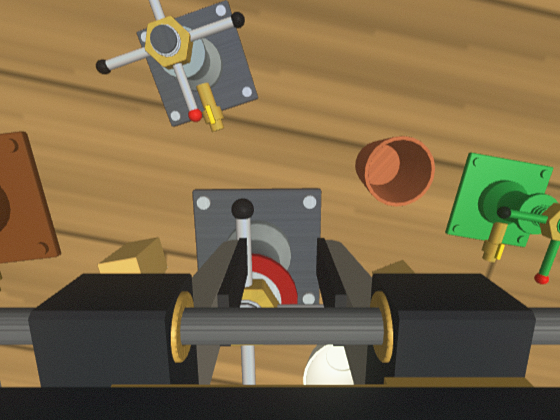

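The wrist view shows the black near-spoke ball at (242,209), left of the fingers' centre line. I'll cast it to height 0.161 and work out the correction.

```bash
python3 - <<'E'
from h import *
from scipy.spatial.transform import Rotation as Ro
s,im=pickle.load(open("w1.pkl","rb"))
R=Ro.from_quat(s["tool_rot"]).as_matrix(); M=np.array(im["mount"]); T=np.eye(4); T[:3,:3]=R; T[:3,3]=s["eef_pos"]; W=T@M
def w(uv,z):
    d=W[:3,:3]@(np.linalg.inv(im["mtx"])@[uv[0],uv[1],1]); c=W[:3,3]; return c+d*(z-c[2])/d[2]
b=w((242,209),.161); a=w((244,262),.161); print("ball",b,"spoke",a,w((203,202),.012),w((313,202),.012))
ang=np.arctan2(*(b-a)[[1,0]][:2]); print(np.degrees(ang))
A=np.array([.585,.003,.161]); d=b-A; print("r",np.hypot(d[0],d[1]),"ang",np.degrees(np.arctan2(d[1],d[0])))
u=d[:2]/np.hypot(*d[:2]); P=A[:2]+.07*u; print("target",P,"tool shift mm",1000*R.T@(np.r_[P,.145]-s["eef_pos"]))
E
```

```text
ball [ 0.49801608 -0.01597804  0.161     ] spoke [ 0.54208613 -0.00672964  0.161     ] [ 0.53618453 -0.07550339  0.012     ] [0.50947552 0.05827696 0.012     ]
-168.14808006334056
r 0.089030155586007 ang -167.6921558754464
target [ 0.51660885 -0.01192149] tool shift mm [-15.29659294 -31.08503863 109.36700985]
```

Ball radius 89 mm and angle 192° agree with the top view. I move over the spoke, go down, and narrow the fingers.

```bash
python3 -m pendant '[[[0,0,-0.7],[-15,-31,0],40],[[0,0,0],[0,0,0],40],[[0,0,0],[0,0,40],40],[[0,0,0],[0,0,40],40],[[0,0,0],[0,0,30],40],[[0,0,0],[0,0,0],22],[[0,0,0],[0,0,0],22],[[0,0,0],[0,0,0],22],[[0,0,0],[0,0,0],22]]'
python3 - <<'E'
from h import *
from plant import viewer
im=viewer.get_image("side"); cv2.imwrite("pics/s1.png",cv2.resize(im["pixels"][120:300,180:400],None,fx=3,fy=3)[:,:,::-1])
E
```

```text
clock: 3.4
eef_pos: [0.5173, -0.0121, 0.1459]
tool_rot: [-0.106, 0.994, -0.0, 0.001]
contact_force: [-0.9, -0.3, -0.4]
opening: 0.22
grip_force: 0.0
```

View pics/s1.png

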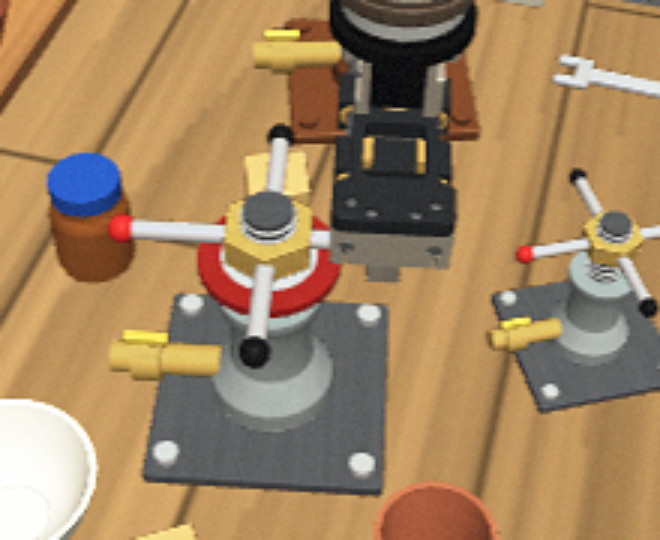

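The side crop shows the fingers straddling the near spoke with nothing else in touch. I'll test a small orbit step to check the row convention.

```bash
cat > st.py <<'E'
import numpy as np
from plant import sensors
from scipy.spatial.transform import Rotation as Ro
s=sensors.read_state(); R=Ro.from_quat(s["tool_rot"]).as_matrix(); d=s["eef_pos"][:2]-[.585,.003]
f=R.T@s["contact_force"]
print("t%.2f r%.1f phi%.1f toolx%.1f z%.1f F_tool"%(s["clock"],1e3*np.hypot(*d),np.degrees(np.arctan2(d[1],d[0])),np.degrees(np.arctan2(R[1,0],R[0,0])),1e3*s["eef_pos"][2]),f.round(1),"Mz %.2f j6 %.2f grip %.1f"%(s["moment"][2],s["joints"][5],s["grip_force"]))
E
python3 st.py
python3 -m pendant '[[[0,0,10],[-1.06,12.16,0.33],22],[[0,0,10],[-1.06,12.16,0.33],22],[[0,0,10],[-1.06,12.16,0.33],22],[[0,0,0],[0,0,0],22]]' >/dev/null; python3 st.py
```

```text
t3.45 r69.5 phi-167.5 toolx-167.9 z145.6 F_tool [ 0.5 -0.7 -0.7] Mz 0.05 j6 -2.04 grip 0.0
t3.95 r69.9 phi161.9 toolx162.3 z144.0 F_tool [-0.4 -1.2 -0.2] Mz -0.04 j6 -1.45 grip 0.0
```

```bash
python3 -m pendant '[[[0,0,10],[-1.06,12.16,0.33],22],[[0,0,10],[-1.06,12.16,0.33],22],[[0,0,10],[-1.06,12.16,0.33],22],[[0,0,10],[-1.06,12.16,0.33],22],[[0,0,10],[-1.06,12.16,0.33],22],[[0,0,10],[-1.06,12.16,0.33],22],[[0,0,10],[-1.06,12.16,0.33],22],[[0,0,0],[0,0,0],22]]' >/dev/null; python3 st.py
python3 - <<'E'
from h import *
from plant import viewer
im=viewer.get_image("side"); cv2.imwrite("pics/s2.png",cv2.resize(im["pixels"][140:260,200:340],None,fx=5,fy=5)[:,:,::-1])
E
```

```text
t4.95 r69.5 phi91.9 toolx92.4 z141.3 F_tool [0.3 0.3 0.7] Mz -0.03 j6 -0.12 grip 0.0
```

View pics/s2.png

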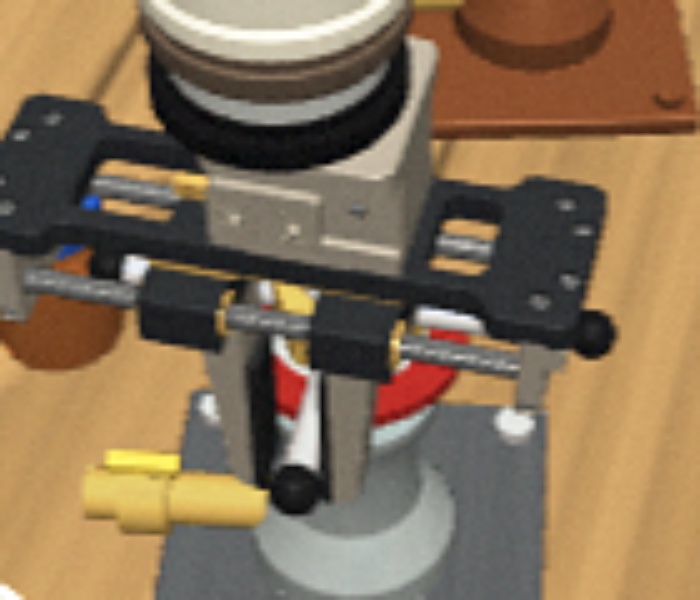

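The nut follows, with the spoke between the fingers, and it has run about 95°. From here I use short guarded steps, each going ahead only if the push is still small.

```bash
cat >> st.py <<'E'
import sys; sys.exit(abs(f[1])>5)
E
S='set'; python3 -m pendant '[[[0,0,8],[-0.68,9.74,0.27],22],[[0,0,8],[-0.68,9.74,0.27],22],[[0,0,0],[0,0,0],22]]' >/dev/null; python3 st.py && 
python3 -m pendant '[[[0,0,8],[-0.68,9.74,0.27],22],[[0,0,8],[-0.68,9.74,0.27],22],[[0,0,0],[0,0,0],22]]' >/dev/null && python3 st.py && 
python3 -m pendant '[[[0,0,8],[-0.68,9.74,0.27],22],[[0,0,8],[-0.68,9.74,0.27],22],[[0,0,0],[0,0,0],22]]' >/dev/null && python3 st.py && 
python3 -m pendant '[[[0,0,8],[-0.68,9.74,0.27],22],[[0,0,8],[-0.68,9.74,0.27],22],[[0,0,0],[0,0,0],22]]' >/dev/null && python3 st.py && 
python3 -m pendant '[[[0,0,8],[-0.68,9.74,0.27],22],[[0,0,8],[-0.68,9.74,0.27],22],[[0,0,0],[0,0,0],22]]' >/dev/null && python3 st.py
```

```text
t5.38 r69.5 phi76.2 toolx76.4 z140.7 F_tool [-0.1  0.4 -0.3] Mz 0.03 j6 0.15 grip 0.0False
```

```bash
sed -i 's/sys.exit(.*/sys.exit(int(abs(f[1])>5))/' st.py
python3 -m pendant '[[[0,0,8],[-0.68,9.74,0.27],22],[[0,0,8],[-0.68,9.74,0.27],22]]' >/dev/null; python3 st.py && 
python3 -m pendant '[[[0,0,8],[-0.68,9.74,0.27],22],[[0,0,8],[-0.68,9.74,0.27],22]]' >/dev/null && python3 st.py && 
python3 -m pendant '[[[0,0,8],[-0.68,9.74,0.27],22],[[0,0,8],[-0.68,9.74,0.27],22]]' >/dev/null && python3 st.py && 
python3 -m pendant '[[[0,0,8],[-0.68,9.74,0.27],22],[[0,0,8],[-0.68,9.74,0.27],22]]' >/dev/null && python3 st.py && 
python3 -m pendant '[[[0,0,8],[-0.68,9.74,0.27],22],[[0,0,8],[-0.68,9.74,0.27],22]]' >/dev/null && python3 st.py
```

```text
t5.62 r69.7 phi60.8 toolx60.2 z140.1 F_tool [ 0.3 -2.5 -0.9] Mz -0.02 j6 0.43 grip 0.9
t5.88 r70.0 phi44.7 toolx44.2 z139.6 F_tool [ 1.8 -2.6 -0.3] Mz 0.01 j6 0.69 grip 1.0
t6.12 r69.9 phi28.6 toolx28.2 z139.1 F_tool [ 1.5 -2.6 -0.4] Mz 0.00 j6 0.95 grip 1.0
t6.38 r69.9 phi12.6 toolx12.2 z138.6 F_tool [ 1.7 -2.6 -0. ] Mz -0.01 j6 1.20 grip 1.5
t6.62 r70.0 phi-2.7 toolx-3.8 z138.3 F_tool [ 0.8 -6.5 -0. ] Mz 0.10 j6 1.45 grip 3.2
```

Push rose from 2.6 to 6.5 N, so the nut is on the disc. I tighten in small steps.

```bash
python3 -m pendant '[[[0,0,4],[-0.17,4.88,0.1],22],[[0,0,0],[0,0,0],22]]' >/dev/null; python3 st.py;  python3 -m pendant '[[[0,0,4],[-0.17,4.88,0.1],22],[[0,0,0],[0,0,0],22]]' >/dev/null; python3 st.py
```

```text
t6.88 r70.1 phi-7.0 toolx-7.6 z138.3 F_tool [ 2.1 -4.3  1.4] Mz 0.02 j6 1.51 grip 2.1
t7.12 r70.0 phi-10.5 toolx-11.5 z138.2 F_tool [ 1.7 -6.   1.1] Mz -0.01 j6 1.57 grip 2.9
```

```bash
python3 -m pendant '[[[0,0,4],[-0.17,4.88,0],22],[[0,0,0],[0,0,0],22]]' >/dev/null; python3 st.py;  python3 -m pendant '[[[0,0,4],[-0.17,4.88,0],22],[[0,0,0],[0,0,0],22]]' >/dev/null; python3 st.py
```

```text
t7.38 r70.0 phi-14.2 toolx-15.5 z138.1 F_tool [ 2.2 -6.9  1.6] Mz 0.09 j6 1.63 grip 3.5
t7.62 r70.0 phi-18.0 toolx-19.5 z138.1 F_tool [ 2.  -7.9  1.7] Mz 0.06 j6 1.69 grip 3.9
```

```bash
python3 -m pendant '[[[0,0,4],[-0.17,4.88,0],22],[[0,0,0],[0,0,0],22]]' >/dev/null; python3 st.py;  python3 -m pendant '[[[0,0,4],[-0.17,4.88,0],22],[[0,0,0],[0,0,0],22]]' >/dev/null; python3 st.py
```

```text
t7.88 r70.0 phi-21.8 toolx-23.5 z138.0 F_tool [ 3.1 -8.8  2.7] Mz 0.04 j6 1.76 grip 4.5
t8.12 r69.9 phi-25.6 toolx-27.5 z138.0 F_tool [  2.8 -10.8   3.4] Mz 0.09 j6 1.82 grip 5.0
```

```bash
python3 -m pendant '[[[0,0,2],[-0.04,2.44,0],22],[[0,0,0],[0,0,0],22]]' >/dev/null; python3 st.py;  python3 -m pendant '[[[0,0,2],[-0.04,2.44,0],22],[[0,0,0],[0,0,0],22]]' >/dev/null; python3 st.py
```

```text
t8.38 r69.8 phi-27.1 toolx-29.5 z138.0 F_tool [  2.1 -11.8   4.5] Mz -0.01 j6 1.85 grip 5.9
t8.62 r69.8 phi-29.0 toolx-31.5 z138.0 F_tool [  3.  -12.5   4.4] Mz 0.00 j6 1.88 grip 6.1
```

```bash
python3 -m pendant '[[[0,0,2],[-0.04,2.44,0],22],[[0,0,0],[0,0,0],22]]' >/dev/null; python3 st.py;  python3 -m pendant '[[[0,0,2],[-0.04,2.44,0],22],[[0,0,0],[0,0,0],22]]' >/dev/null; python3 st.py
```

```text
t8.88 r69.8 phi-30.9 toolx-33.5 z137.9 F_tool [  2.6 -13.6   4.6] Mz 0.09 j6 1.91 grip 6.5
t9.12 r69.8 phi-32.7 toolx-35.5 z137.9 F_tool [  2.5 -14.    4.8] Mz 0.09 j6 1.94 grip 6.8
```

```bash
python3 -m pendant '[[[0,0,2],[-0.04,2.44,0],22],[[0,0,0],[0,0,0],22]]' >/dev/null; python3 st.py;  python3 -m pendant '[[[0,0,2],[-0.04,2.44,0],22],[[0,0,0],[0,0,0],22]]' >/dev/null; python3 st.py
```

```text
t9.38 r69.8 phi-34.7 toolx-37.5 z137.9 F_tool [  2.2 -13.8   5.8] Mz 0.06 j6 1.98 grip 7.0
t9.62 r69.8 phi-36.7 toolx-39.5 z137.9 F_tool [  3.  -14.3   6.6] Mz 0.13 j6 2.01 grip 7.1
```

The force has levelled off near 14 N while the tool still advances, so I look at what is happening.

```bash
python3 - <<'E'
from h import *
from plant import viewer,sensors
print(sensors.read_state()["opening"])
im=viewer.get_image("wrist"); cv2.imwrite("pics/w3.png",im["pixels"][:,:,::-1])
im=viewer.get_image("top"); cv2.imwrite("pics/t3.png",cv2.resize(im["pixels"][155:265,215:345],None,fx=4,fy=4)[:,:,::-1])
E
```

```text
0.21791567679557597
```

View pics/w3.png

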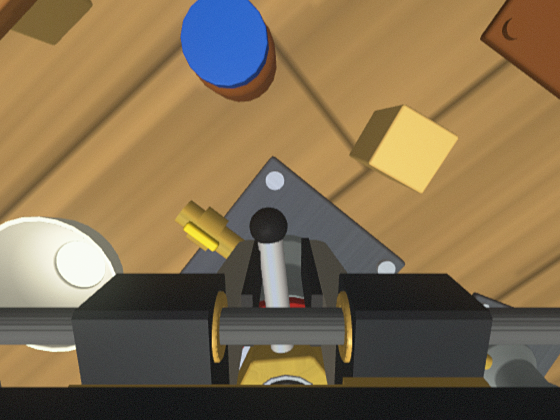

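The spoke is held against the trailing finger, opening unchanged and ball at (268,225), so the nut really is still turning. I continue.

```bash
python3 -m pendant '[[[0,0,2],[-0.04,2.44,0],22],[[0,0,0],[0,0,0],22]]' >/dev/null; python3 st.py;  python3 -m pendant '[[[0,0,2],[-0.04,2.44,0],22],[[0,0,0],[0,0,0],22]]' >/dev/null; python3 st.py
```

```text
t9.97 r69.7 phi-38.6 toolx-41.5 z137.9 F_tool [  2.6 -15.3   6.3] Mz 0.09 j6 2.04 grip 7.5
t10.22 r69.7 phi-40.4 toolx-43.5 z137.9 F_tool [  2.5 -15.5   7.1] Mz 0.09 j6 2.07 grip 7.8
```

```bash
python3 -m pendant '[[[0,0,2],[-0.04,2.44,0.1],22],[[0,0,0],[0,0,0],22]]' >/dev/null; python3 st.py;  python3 -m pendant '[[[0,0,2],[-0.04,2.44,0.1],22],[[0,0,0],[0,0,0],22]]' >/dev/null; python3 st.py
```

```text
t10.47 r69.7 phi-42.3 toolx-45.5 z137.8 F_tool [  3.1 -17.1   7.3] Mz 0.07 j6 2.10 grip 8.1
t10.72 r69.7 phi-44.2 toolx-47.5 z137.8 F_tool [  2.6 -17.1   7.3] Mz 0.15 j6 2.13 grip 8.4
```

```bash
python3 -m pendant '[[[0,0,2],[-0.04,2.44,0.1],22],[[0,0,0],[0,0,0],22]]' >/dev/null; python3 st.py
```

```text
t10.97 r69.7 phi-46.1 toolx-49.5 z137.8 F_tool [  1.6 -17.9   6.8] Mz 0.07 j6 2.16 grip 8.6
```

The push is 18 N at 70 mm, clearly over 12 and well under 30, after about 0.8 rad on the disc. I'll let go, lift clear, and compare the ball positions before and after release.

```bash
cat > b.py <<'E'
from h import *
from plant import viewer
t=viewer.get_image("top"); x0,y0=225,160; h=cv2.cvtColor(t["pixels"][160:262,225:325],cv2.COLOR_RGB2HSV)
m=(((h[...,0]<6)|(h[...,0]>174))&(h[...,1]>170)&(h[...,2]>80)).astype(np.uint8)
n,l,st,c=cv2.connectedComponentsWithStats(m)
for i in range(1,n):
    p=onz(t,c[i]+[x0,y0],.153)-[.585,.003,0]
    if st[i,4]>5: print(st[i,4],"r%.3f ang%.1f"%(np.hypot(p[0],p[1]),np.degrees(np.arctan2(p[1],p[0]))))
cv2.imwrite("pics/tb.png",cv2.resize(t["pixels"][130:290,170:350],None,fx=4,fy=3.7)[:,:,::-1])
E
python3 b.py; python3 -m pendant '[[[0,0,0],[0,-3,0],40],[[0,0,0],[0,0,0],40],[[0,0,0],[0,0,0],40],[[0,0,0],[0,0,0],40]]'; python3 b.py
python3 -m pendant '[[[0,0,0],[0,0,-40],40],[[0,0,0],[0,0,-40],40],[[0,0,0],[0,0,-40],40],[[0,0,0],[60,0,0],40],[[0,0,0],[60,0,0],40],[[0,0,0],[0,0,0],40]]'; python3 b.py; python3 st.py
```

```text
55 r0.037 ang2.9
58 r0.035 ang-85.8
13 r0.036 ang101.6
clock: 11.52
eef_pos: [0.632, -0.0479, 0.1376]
tool_rot: [0.907, -0.421, -0.001, -0.001]
contact_force: [-0.5, 6.0, 1.3]
opening: 0.4
grip_force: 2.0
56 r0.037 ang8.1
57 r0.035 ang-80.4
11 r0.036 ang92.7
clock: 12.32
eef_pos: [0.7099, -0.145, 0.254]
tool_rot: [0.906, -0.423, -0.002, 0.001]
contact_force: [0.0, 1.1, -0.2]
opening: 0.398
grip_force: 0.0
57 r0.037 ang9.8
53 r0.037 ang96.5
22 r0.037 ang167.6
26 r0.091 ang142.2
t12.38 r191.6 phi-49.5 toolx-50.0 z255.4 F_tool [-0.6  0.1 -0. ] Mz 0.06 j6 2.08 grip 0.0
```

View pics/tb.png

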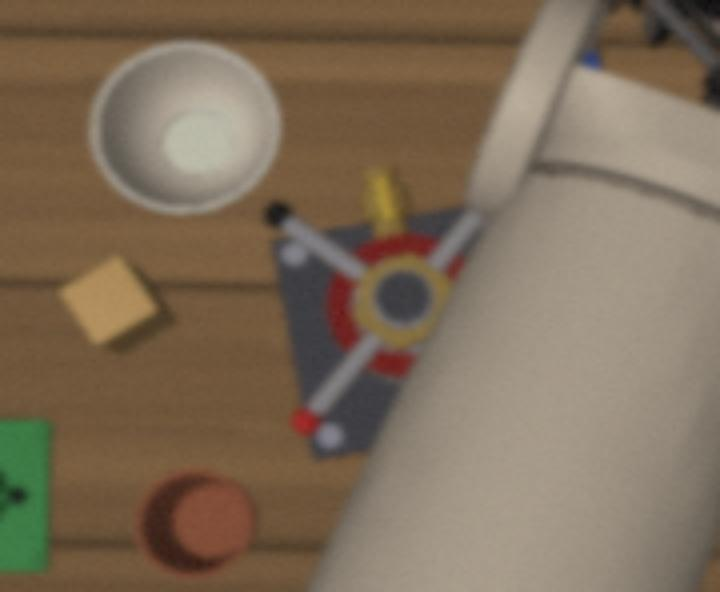

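After release the nut has sprung back a few degrees (red ball now at 142°). I check whether it holds there or keeps unwinding.

```bash
python3 -m pendant '[[[0,0,0],[50,0,0],40],[[0,0,0],[0,0,0],40],[[0,0,0],[0,0,0],40],[[0,0,0],[0,0,0],40]]' | head -2; python3 b.py;python3 -m pendant '[[[0,0,0],[0,0,0],40],[[0,0,0],[0,0,0],40],[[0,0,0],[0,0,0],40],[[0,0,0],[0,0,0],40],[[0,0,0],[0,0,0],40],[[0,0,0],[0,0,0],40],[[0,0,0],[0,0,0],40],[[0,0,0],[0,0,0],40]]' | head -2; python3 b.py
```

```text
clock: 12.88
eef_pos: [0.7419, -0.1773, 0.2595]
62 r0.037 ang11.4
52 r0.035 ang-75.5
57 r0.036 ang98.3
56 r0.035 ang-172.2
26 r0.091 ang142.2
clock: 13.92
eef_pos: [0.7421, -0.1786, 0.2576]
60 r0.036 ang10.7
53 r0.035 ang-76.4
56 r0.036 ang97.9
61 r0.035 ang-171.4
25 r0.091 ang142.3
```

It holds at 142.2°, about 40° past first contact. To be sure it is tight and not sprung, I re-engage and push once more. First I work out the shift.

```bash
python3 - <<'E'
import numpy as np
from plant import sensors
from scipy.spatial.transform import Rotation as Ro
s=sensors.read_state(); R=Ro.from_quat(s["tool_rot"]).as_matrix(); a=np.radians(-37.8)
P=np.array([.585+.07*np.cos(a),.003+.07*np.sin(a),.138]); print(1000*R.T@(P-s["eef_pos"]), np.degrees(np.arctan2(R[1,0],R[0,0])))
E
```

```text
[-171.62520727  -11.68181467  119.56554085] -49.860872266286464
```

```bash
python3 -m pendant '[[[0,0,0],[-57,-4,0],40],[[0,0,0],[-57,-4,0],40],[[0,0,0],[-57,-4,0],40],[[0,0,-6],[0,0,0],40],[[0,0,-6],[0,0,0],40],[[0,0,0],[0,0,40],40],[[0,0,0],[0,0,40],40],[[0,0,0],[0,0,40],40],[[0,0,0],[0,0,0],22],[[0,0,0],[0,0,0],22]]' >/dev/null; python3 st.py; python3 -m pendant '[[[0,0,0],[0,0,0],22],[[0,0,2],[0,2.44,0],22],[[0,0,0],[0,0,0],22]]' >/dev/null; python3 st.py; python3 -m pendant '[[[0,0,2],[0,2.44,0],22],[[0,0,0],[0,0,0],22]]' >/dev/null; python3 st.py; python3 -m pendant '[[[0,0,1],[0,1.22,0],22],[[0,0,0],[0,0,0],22]]' >/dev/null; python3 st.py
```

```text
t15.22 r71.7 phi-37.3 toolx-37.9 z139.6 F_tool [ 0.4  0.3 -0.2] Mz 0.01 j6 1.98 grip 0.0
t15.60 r71.6 phi-38.9 toolx-39.9 z139.2 F_tool [ 0.4 -3.  -1.9] Mz 0.04 j6 2.01 grip 1.5
t15.85 r71.5 phi-40.2 toolx-41.9 z139.0 F_tool [-0.  -5.9 -3.6] Mz 0.07 j6 2.04 grip 3.0
t16.10 r71.4 phi-40.9 toolx-42.9 z139.1 F_tool [ 0.2 -8.1 -3.1] Mz -0.01 j6 2.06 grip 3.6
```

```bash
python3 -m pendant '[[[0,0,2],[0,2.44,0],22],[[0,0,0],[0,0,0],22]]' >/dev/null; python3 st.py; python3 -m pendant '[[[0,0,2],[0,2.44,0],22],[[0,0,0],[0,0,0],22]]' >/dev/null; python3 st.py;  python3 -m pendant '[[[0,0,2],[0,2.44,0],22],[[0,0,0],[0,0,0],22]]' >/dev/null; python3 st.py
```

```text
t16.35 r71.3 phi-42.2 toolx-44.9 z139.1 F_tool [ 0.4 -9.3 -1.6] Mz 0.05 j6 2.09 grip 4.8
t16.60 r71.2 phi-43.6 toolx-46.9 z139.1 F_tool [ -0.1 -12.2  -1.3] Mz 0.09 j6 2.12 grip 6.1
t16.85 r71.1 phi-45.0 toolx-48.9 z139.1 F_tool [ -0.6 -15.3  -0.9] Mz 0.13 j6 2.15 grip 7.3
```

```bash
python3 -m pendant '[[[0,0,2],[0,2.44,0],22],[[0,0,0],[0,0,0],22]]' >/dev/null; python3 st.py; python3 -m pendant '[[[0,0,2],[0,2.44,0],22],[[0,0,0],[0,0,0],22]]' >/dev/null; python3 st.py
```

```text
t17.10 r71.0 phi-46.4 toolx-50.9 z139.1 F_tool [ -0.6 -18.    0.3] Mz 0.19 j6 2.19 grip 8.5
t17.35 r71.0 phi-48.2 toolx-52.9 z139.1 F_tool [ -1.1 -17.5   1.6] Mz 0.11 j6 2.22 grip 8.7
```

```bash
python3 -m pendant '[[[0,0,2],[0,2.44,0],22],[[0,0,0],[0,0,0],22]]' >/dev/null; python3 st.py
```

```text
t17.60 r70.9 phi-50.2 toolx-54.9 z139.1 F_tool [ -1.7 -17.4   1.3] Mz 0.14 j6 2.25 grip 8.9
```

```bash
python3 -m pendant '[[[0,0,2],[0,2.44,0],22],[[0,0,0],[0,0,0],22]]' >/dev/null; python3 st.py; python3 -m pendant '[[[0,0,2],[0,2.44,0],22],[[0,0,0],[0,0,0],22]]' >/dev/null; python3 st.py; python3 -m pendant '[[[0,0,2],[0,2.44,0],22],[[0,0,0],[0,0,0],22]]' >/dev/null; python3 st.py
```

```text
t17.85 r70.9 phi-52.0 toolx-56.9 z139.1 F_tool [ -1.3 -17.9   1.8] Mz 0.17 j6 2.28 grip 9.1
t18.10 r70.9 phi-53.9 toolx-58.9 z139.1 F_tool [ -1.4 -19.4   3.3] Mz 0.16 j6 2.31 grip 9.4
t18.35 r70.8 phi-55.8 toolx-60.9 z139.1 F_tool [ -2.3 -18.3   2.9] Mz 0.10 j6 2.35 grip 9.6
```

The push is a firm 18–19 N, and after the earlier release the nut had kept its place. I release and check again.

```bash
python3 -m pendant '[[[0,0,-2],[0,-3,0],22],[[0,0,-2],[0,-3,0],22],[[0,0,-2],[0,-3,0],22],[[0,0,-2],[0,-3,0],30],[[0,0,0],[0,-1,0],40],[[0,0,0],[0,0,0],40],[[0,0,0],[0,0,0],40]]' >/dev/null; python3 st.py
python3 -m pendant '[[[0,0,0],[0,0,-40],40],[[0,0,0],[0,0,-40],40],[[0,0,0],[0,0,-40],40],[[0,0,0],[60,0,0],40],[[0,0,0],[60,0,0],40],[[0,0,0],[50,0,0],40]]'>/dev/null; python3 st.py; python3 b.py;  python3 -m pendant '[[[0,0,0],[0,0,0],40],[[0,0,0],[0,0,0],40],[[0,0,0],[0,0,0],40],[[0,0,0],[0,0,0],40],[[0,0,0],[0,0,0],40],[[0,0,0],[0,0,0],40],[[0,0,0],[0,0,0],40],[[0,0,0],[0,0,0],40]]'>/dev/null; python3 b.py
```

```text
t19.23 r71.5 phi-50.2 toolx-52.9 z137.3 F_tool [0.6 0.8 0.7] Mz -0.00 j6 2.22 grip 0.0
t19.98 r243.4 phi-52.1 toolx-52.9 z257.4 F_tool [ 0.7 -0.  -0.5] Mz -0.03 j6 2.08 grip 0.0
60 r0.037 ang2.2
56 r0.036 ang88.9
59 r0.035 ang-87.6
62 r0.036 ang175.8
28 r0.092 ang133.5
58 r0.036 ang1.6
51 r0.037 ang88.2
59 r0.036 ang-89.6
60 r0.035 ang176.7
26 r0.091 ang133.2
```

View pics/tb.png

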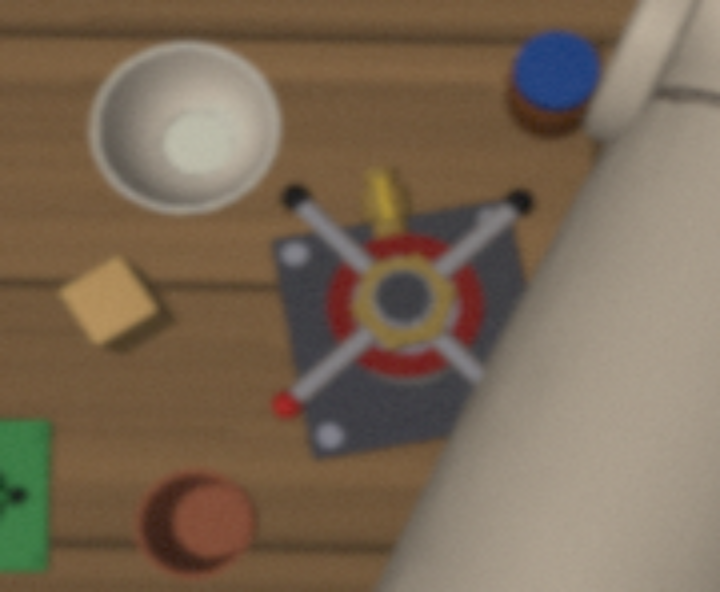

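The nut stays at 133° (red ball near (286,405)), the pots, jar and left prop are unmoved, and the arm touches nothing.

```bash
python3 -c "
from plant import workorder; print(workorder.finish_job())"
```

```text
the job is handed in; nothing more can be done
None
```

I ran the jam nut down onto the disc and tightened it to about 18–19 N at 70 mm; it sprang back a few degrees on release, then held still for a second with the arm clear, and I handed the job in at about 21 s. The bowl, cup, jar and left prop looked undisturbed; the arm hid the right-hand prop in the last picture.

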